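# Weigh a resin specimen on the discovery-bench spring balance

### The job

Weigh the amber specimen: hang it by its wire bail on the balance's sprung hook, let go and wait for the hook to settle. Then roll the knurled thumbwheel, click by click, until the yellow marker rests at the click nearest to level with the red pointer, moving the marker only by the wheel. Leave the specimen hanging still, and leave the magnifier, dish and jar where they are.

Things in the scene. Friction and masses are not known exactly. Their poses are not given: they have to be found in the camera images.
- balance: Off-white balance fixed to the bench. Origin on the bench below the hook; x points away from its front, y left, z up. Base plate x -165 to 95, y -75 to 225, 20 mm thick. Square mast (24 mm) at x 40, y 0 and thin post at x 40, y 120, joined by a bridge, top 253 mm high. Between them a white scale strip, one tick per click. Red pointer comes from the mast, yellow marker from the post.
- hook_seat (a point): Centre line of the hook's 8 mm steel bar, middle of its 36 mm level seat: balance x -30, y 0, 200 mm high unloaded. The hook reaches from the mast to the front (balance -x). Its tip, 30 mm in front of this point, turns up to 22 mm above it. Behind the seat the bar rises to a black carriage whose front is 50 mm behind this point.
- hook (a joint): How far the hook has dipped (m), 0 unloaded, at most 0.05. It dips straight down on its spring, about 10 mm per newton, and bobs for a second or two before settling.
- pointer_tip (a point): Tip of the red pointer, which is fixed to the hook and dips with it. Axes as the balance's.
- marker_tip (a point): Tip of the yellow marker on the other side of the scale strip. It runs up and down its post, geared to the thumbwheel: 4 mm per click. At wheel angle 0 it is level with the red pointer of the unloaded hook.
- wheel_top (a point): Top of the thumbwheel's rim: balance x -100, y 170, 107 mm high. Wheel 82 mm across, 28 mm wide, axle level along balance y; stands 22 mm out of a grey housing (124 mm along x, 62 along y). Fine grey knurling, 4 orange ribs 90 degrees apart. It does not give: feel for the rim, press lightly (4 to 12 N) and drag along balance x; too light a press slips over the clicks.
- wheel (a joint): Thumbwheel angle (rad): grows as the top of the rim is rolled towards the balance's front (balance -x), which lowers the yellow marker. One click is 0.314 rad (18 degrees, 12.9 mm of rim travel); it springs to rest at whole clicks, from 0 to 12 clicks.
- specimen_stem (a point): Centre of the specimen's wooden stem (18 x 18 mm, 50 tall), 127 mm above its underside. Below it an 8 mm wire bail like a house gable in the y-z plane (x goes through the opening): peak's centre line 27 mm below this point, legs at y -26 and 26; opening ends at the amber puck's top, 87 mm below. Puck 64 mm across, 40 high. Weighs 0.2 to 0.38 kg. Hung, the hook bar runs along x under the peak.
- magnifier: Bystander: wooden hand magnifier lying flat, ring 96 mm across, handle along -x to 132 mm; origin at the ring's centre, underside.
- dish: Bystander: white specimen dish 84 mm across, 22 mm high; origin at the centre of its underside.
- jar: Bystander: specimen jar 70 mm across, 90 mm high; origin at the centre of its underside.
Not all that is in view belongs to the job. Leave any green, pink or purple look-alike of the part that bears specimen_stem alone.

How it is judged:
On the way:
1. the specimen hangs on the hook, let go, and the hook has settled (contact force between specimen and hook above 1.2 N and contact force between specimen and the fingers below 0.05 N and height (world z) of specimen_stem above 0.165 m and velocity of joint hook between -0.006 and 0.006 m/s), for 0.3 s.
At the end, for the whole second after the job is handed in: The specimen hangs from the hook by its bail, within 30 mm of the seat and moving slower than 30 mm/s, and the yellow marker is at rest within 3 mm in height of the red pointer (contact force between specimen and hook above 1.2 N and height (world z) of specimen_stem above 0.165 m and horizontal distance between specimen_stem and hook_seat below 0.03 m and linear speed of specimen below 0.03 m/s and z of marker_tip in the frame of pointer_tip between -0.003 and 0.003 m and velocity of joint wheel between -0.05 and 0.05 rad/s); the robot touches nothing.
It fails at once if the marker is pushed directly (contact force between marker and the arm above 2 N or contact force between marker and the fingers above 2 N).
It fails at once if a bystander is moved by more than 30 mm (distance of any of magnifier, dish, jar from where it was at the start of the episode above 0.03 m).
It also fails if it takes over 72 s, if anything falls off the work surface, if the arm or the gripper's body presses on something with over 40 N, if the wrist force passes 120 N, or if a joint passes its speed limit or range.

### The arm

A 6-joint arm with a two-finger parallel gripper is mounted at the origin on the work surface. World frame = base frame: x ahead of the robot, y to its left, z up, the work surface at z = 0. Lengths are in m, angles in rad, forces in N, time in s.
With the tool pointing down it reaches from about 0.225 to 0.875 m from the base axis. Payload 3.4 kg.
Tool frame: the origin (TCP) lies at the very end of the fingers, on their centre line; the grasp point (between the pads) lies 19 mm behind it (grip_depth is the distance from the TCP to the grasp point, in m); x points along the fingers, z is the direction in which the jaws open and shut, and the axes are right-handed (so a half turn about x gives the same grasp; the last joint's range is limited). The gripper opens to 85 mm and grips with 20 to 120 N. Pads are 22 mm wide; open, the fingers measure 114 mm over their backs; the gripper's body (76 mm by 85 mm) begins 54 mm behind the grasp point. The pads swing forward as they close: fully open they stand 13 mm farther back than shut.
Start: joints at [-1.223, 0.276, 1.505, -0, 1.361, -0.121], TCP at [0.26, -0.513, 0.231] pointing down, gripper open.
Joint ranges: [-2.89, 2.89], [-0.75, 2.08], [0.22, 2.7], [-1.18, 4.32], [0.11, 2.71], [-2.7, 2.7]. Speed limits (rad/s): [2.57, 2.57, 3.14, 3.14, 3.14, 3.14].

### API

Orientations are given as a unit quaternion [w, x, y, z].
In Python, from rig import get_state, get_image, sign_off, grip_depth gives the robot as it stands. The module is installed in compiled form; this text tells all that it offers.
- The arm moves only by the tool arm_command, never from a script. Its argument "series" is a list of rows, each an object with "dp": the shift along the tool's x, y, z scaled (see below), a list of three; "angular": the turn, a rotation vector about the tool's x, y, z scaled (see below), a list of three; "gripper": the finger opening in mm, from 0 to 85.4. A call has exactly 8 rows; each row shifts and turns the pose as measured when the row begins, along the tool's axes as they then stand; what a row does not reach is not made up. The controller multiplies each number of a shift by 0.12 m and each number of a turn by 90 degrees. A row lasts 1/8 s, in which the tool goes at most 62.5 mm and 10.7 degrees, less where a joint would pass 70% of its speed; a pose out of reach is approached as far as the arm can. A call with a number of a shift or a turn outside -1 to 1 is refused whole. A call with a gripper value outside its range is refused whole. The fingers move at their own pace and stop on an object; "grip_force" is the grip in N (left out, the last holds). Time passes only in rows, so rows that do not move let the fingers close, or fill a call up. It gives the time, the measured TCP pose, the force and the opening at its end, in the units of the state.
- get_state(): the state, without advancing time (a new reading comes with each control period).
- get_image(name): name is "scene" or "top"; returns a dict with "image" (400x640x3 uint8, blue, green, red), "depth" (400x640 float32, m along the optical axis (not along the pixel's ray), 0 where there is no reading), "mtx" (3x3 intrinsics, pixels), "k1" (the pictures are not rectified: a ray, as slopes to the right and down, at radius r is drawn at 1 + k1 r^2 times it, then the intrinsics apply), "view" (4x4, takes a point from world to camera coordinates). Camera axes: x right, y up, looking along -z (the intrinsics and any distortion apply to the point x, -y, -z); pixel columns grow to the right and rows downward; lengths in m; the calibration is good to about 2 mm. A picture is of the moment at which its call begins.
- sign_off(): hands the job in, once; it reports no verdict.
The state is a dict: "clock": time; "qpos": joint angles; "qd": joint speeds; "effort": joint torques, N m; "position": TCP position; "ee_rot": TCP orientation; "contact_force": force on the tool from outside, world axes, zero at the start; "moment": the same for the moment, N m; "width": finger opening in m.
Only numpy, scipy, OpenCV 4.12 (cv2) and the standard library are available. Lean on these libraries where they do the work, as an engineer would, in place of code of your own. Each camera call takes 0.05 s, during which the arm holds its last target. There are 200 camera calls.

## Working session

There is one attempt and no reset: what is moved stays moved. The work goes in short steps, Python scripts to look and compute and a tool call to move; the robot and the scene stay as the last step left them, time stands still between calls to the robot, and variables do not carry over. Pictures are saved under pics/ and viewed, about 8 in all and at most 12, crops included, and the job is handed in when it is done.

Besides the shell and the picture viewer there is one more tool, called after ">>>" as a command line: name --argument value ..., lists and objects as JSON in quotes. arm_command: Moves the arm, as the interface text tells. Its arguments: {"type":"object","properties":{"series":{"type":"array","items":{"type":"object","properties":{"dp":{"type":"array","items":{"type":"number"}},"angular":{"type":"array","items":{"type":"number"}},"gripper":{"type":"number"}}}},"grip_force":{"type":"number"}},"required":["series"]}

```bash
mkdir -p pics; cat > h.py <<'E'
import numpy as np, cv2
from rig import get_state, get_image, sign_off, grip_depth
def snap(name, fn=None):
    d=get_image(name)
    np.savez(f'{name}.npz',**{k:np.asarray(v) for k,v in d.items()})
    if fn: cv2.imwrite(f'pics/{fn}.png',d['image'])
    return d
def cloud(d):
    K=np.asarray(d['mtx'],float);k1=float(d['k1'])
    v,u=np.mgrid[0:400,0:640].astype(np.float32)
    p=cv2.undistortPoints(np.stack([u.ravel(),v.ravel()],1)[:,None].astype(np.float64),K,np.array([k1,0,0,0.]))[:,0]
    z=np.asarray(d['depth']).ravel().astype(float)
    c=np.stack([p[:,0]*z,-p[:,1]*z,-z,np.ones_like(z)],1)
    w=(np.linalg.inv(np.asarray(d['view'],float))@c.T).T[:,:3]
    w[z==0]=np.nan
    return w.reshape(400,640,3)
E
python3 - <<'E'
from h import *
print(get_state(),grip_depth)
a=snap('scene','s0');b=snap('top','t0')
for d in(a,b): print(np.linalg.inv(d['view']).round(3),d['mtx'],d['k1'])
E
```

```text
{'clock': 0.0, 'qpos': array([-1.22295969e+00,  2.76623123e-01,  1.50616457e+00, -2.37445286e-05,
        1.36069383e+00, -1.21009509e-01]), 'qd': array([-0.0011863 , -0.0015546 ,  0.00041146,  0.00034707, -0.00029873,
       -0.00086256]), 'effort': array([ 1.63831195e-03, -4.16775334e+01, -2.45806754e+01, -8.74910393e-05,
        1.09610838e-02, -2.66403987e-06]), 'position': array([ 0.2596149 , -0.51244843,  0.23041115]), 'ee_rot': array([ 0.60193811,  0.37059097,  0.60299358, -0.36977234]), 'contact_force': array([ 0.77852877, -0.30498451, -0.82667199]), 'moment': array([ 0.01551205,  0.02430413, -0.0084856 ]), 'width': 0.08521586964322136} 0.0187
[[ 0.773 -0.451  0.445  0.956]
 [ 0.634  0.528 -0.565 -0.537]
 [ 0.02   0.719  0.694  0.86 ]
 [ 0.     0.     0.     1.   ]] [[361.16925026   0.         325.82413507]
 [  0.         361.16925026 199.40986713]
 [  0.           0.           1.        ]] 0.005259569430651506
[[ 0.03   0.991 -0.127  0.346]
 [-1.     0.03   0.002  0.025]
 [ 0.006  0.127  0.992  1.638]
 [ 0.     0.     0.     1.   ]] [[496.49527185   0.         315.13533887]
 [  0.         496.49527185 200.68975095]
 [  0.           0.           1.        ]] 0.03281214988877354
```

View pics/s0.png

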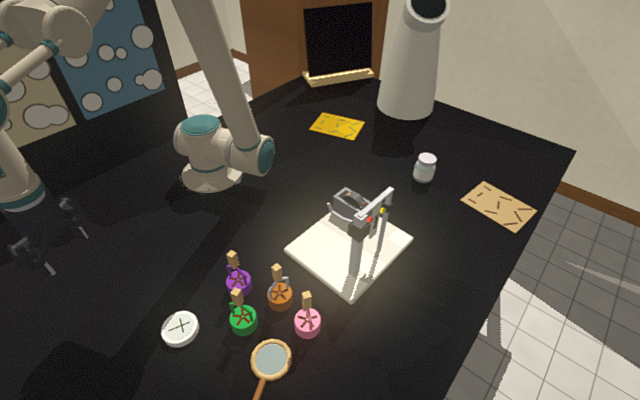

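View pics/t0.png

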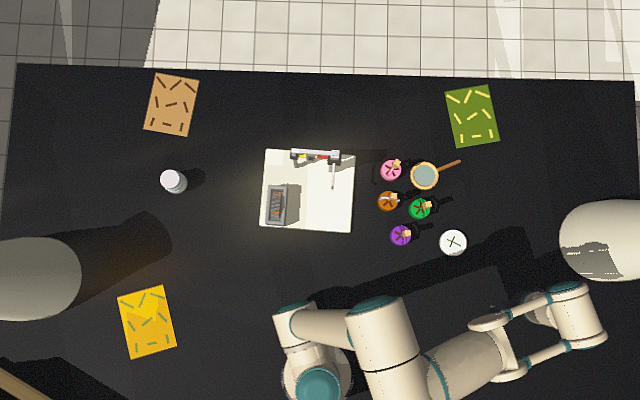

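The amber specimen is at scene (280,293) and top (388,200), with look-alikes around it. The balance plate covers top (261–355, 149–234), with the hook at (333,178) and the wheel at (275,203). Next I'll measure these.

```bash
cat >> h.py <<'E'
def plate(d):
    w=cloud(d);im=d['image'].astype(int)
    m=(abs(w[...,2]-.02)<.007)&(im.min(2)>110)
    m=cv2.morphologyEx(m.astype(np.uint8),cv2.MORPH_OPEN,np.ones((3,3)))
    n,l,s,c=cv2.connectedComponentsWithStats(m)
    i=1+np.argmax(s[1:,4]); return w[l==i]
def crop(d,u0,u1,v0,v1,k,fn):
    cv2.imwrite(f'pics/{fn}.png',cv2.resize(d['image'][v0:v1,u0:u1],None,fx=k,fy=k,interpolation=cv2.INTER_CUBIC))
E
python3 - <<'E'
from h import *
D={n:dict(np.load(n+'.npz')) for n in('scene','top')}
for n,d in D.items():
    p=plate(d);r=cv2.minAreaRect((p[:,:2]*1000).astype(np.float32));print(n,len(p),r,cv2.boxPoints(r).round(),p[:,2].mean())
    w=cloud(d)
    box=(250,310,255,320) if n=='scene' else (374,405,185,215)
    u0,u1,v0,v1=box
    ww=w[v0:v1,u0:u1].reshape(-1,3);im=d['image'][v0:v1,u0:u1].reshape(-1,3).astype(int)
    hsv=cv2.cvtColor(d['image'],cv2.COLOR_BGR2HSV)[v0:v1,u0:u1].reshape(-1,3)
    for nm,lo,hi in(('stem',.108,.17),('puck',.03,.05),('bail',.05,.095)):
        m=(ww[:,2]>lo)&(ww[:,2]<hi)
        q=ww[m];print(nm,len(q),np.nanmedian(q,0).round(4),q.min(0).round(3),q.max(0).round(3)) if len(q) else print(nm,0)
        if nm=='stem':
            t=q[q[:,2]>.146];print(' top',len(t),t.mean(0) if len(t) else '', cv2.minAreaRect((t[:,:2]*1000).astype(np.float32)) if len(t)>4 else '')
crop(D['scene'],200,420,170,345,3.4,'c1')
E
```

```text
scene 5197 ((589.1439208984375, 46.810882568359375), (301.0247802734375, 259.53076171875), 87.34882354736328) [[ 453.  -98.]
 [ 712. -110.]
 [ 726.  191.]
 [ 466.  203.]] 0.020822851060166812
stem 281 [ 0.5677 -0.2242  0.1429] [ 0.548 -0.236  0.109] [ 0.672 -0.207  0.156]
 top 124 [ 0.6124079  -0.22182256  0.15239598] ((610.5684204101562, -220.23365783691406), (20.424091339111328, 122.28123474121094), 84.36122131347656)
puck 569 [ 0.5682 -0.2222  0.0411] [ 0.469 -0.308  0.03 ] [ 0.662 -0.187  0.05 ]
bail 127 [ 0.5626 -0.236   0.0818] [ 0.551 -0.315  0.05 ] [ 0.681 -0.188  0.095]
top 4448 ((590.3471069335938, 47.20179748535156), (297.9537658691406, 258.1431884765625), 87.31869506835938) [[ 454.  -96.]
 [ 712. -108.]
 [ 726.  190.]
 [ 468.  202.]] 0.019604380012100787
stem 56 [ 0.5588 -0.2138  0.1489] [ 0.551 -0.227  0.109] [ 0.571 -0.207  0.16 ]
 top 37 [ 0.5602957  -0.21551324  0.15124823] ((560.5405883789062, -215.62327575683594), (16.818788528442383, 19.112642288208008), 78.3642349243164)
puck 209 [ 0.5536 -0.2122  0.0394] [ 0.531 -0.246  0.031] [ 0.591 -0.185  0.05 ]
bail 32 [ 0.5609 -0.2     0.0839] [ 0.553 -0.243  0.051] [ 0.567 -0.187  0.094]
```

View pics/c1.png

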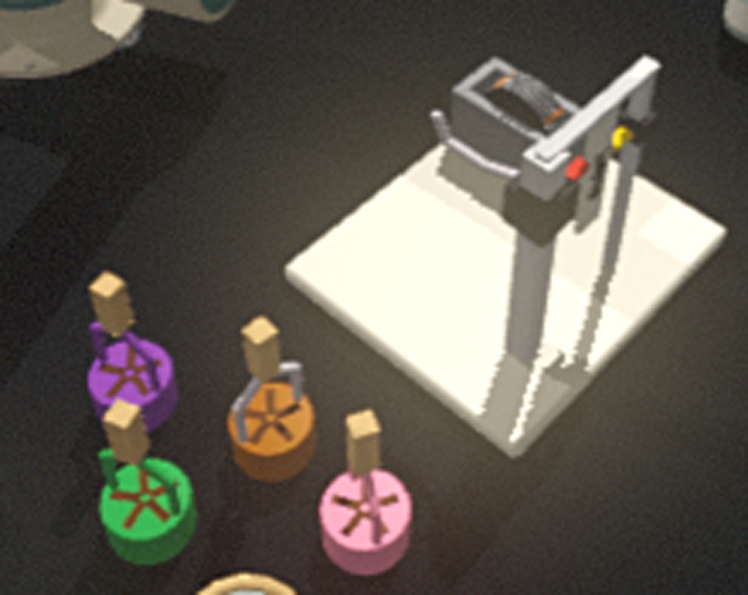

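```bash
python3 - <<'E'
from h import *
D={n:dict(np.load(n+'.npz')) for n in('scene','top')}
th=np.deg2rad(-2.66);R=np.array([[np.cos(th),-np.sin(th)],[np.sin(th),np.cos(th)]])
o=np.array([.5898,.0470])-R@[-.035,.075];print('origin',o,'seat',o+R@[-.03,0],'wheel',o+R@[-.1,.17])
for n,d in D.items():
    w=cloud(d).reshape(-1,3);im=d['image'].reshape(-1,3).astype(int)
    r=np.hypot(w[:,0]-.5605,w[:,1]+.2155)
    t=w[(r<.02)&(w[:,2]>.147)];print(n,'stemtop',t.mean(0).round(4),t.min(0).round(4),t.max(0).round(4))
    g=(im.max(1)-im.min(1)<25)&(r<.04)&(w[:,2]>.045)&(w[:,2]<.098)
    b=w[g];print('bail',len(b));
    if len(b)>4:
        f=cv2.fitLine((b[:,:2]*1000).astype(np.float32),cv2.DIST_HUBER,0,.01,.01).ravel();print(f,np.degrees(np.arctan2(f[1],f[0])))
    l=(w[:,:2]-o)@R
    h=(abs(l[:,1])<.02)&(l[:,0]<-.005)&(l[:,0]>-.09)&(w[:,2]>.17)
    for x0 in np.arange(-.08,-.01,.01):
        q=h&(abs(l[:,0]-x0)<.005)
        if q.sum(): print(' hook',x0.round(3),q.sum(),np.median(l[q,1]).round(4),w[q,2].max().round(4))
    k=(abs(l[:,1]-.17)<.02)&(abs(l[:,0]+.1)<.07)&(w[:,2]>.05)
    print('wheel',l[k].min(0).round(3),l[k].max(0).round(3),w[k,2].max().round(3), 'top pts',np.median(l[k&(w[:,2]>.1)],0).round(4),(k&(w[:,2]>.1)).sum())
E
```

```text
origin [ 0.62128161 -0.02954351] seat [ 0.59131393 -0.02815123] wheel [0.5292789  0.14491423]
scene stemtop [ 0.5597 -0.217   0.1525] [ 0.5493 -0.2258  0.1483] [ 0.5685 -0.2069  0.1563]
bail 76
[ 1.3811506e-01  9.9041617e-01  5.6072327e+02 -2.1669237e+02] 82.06121
 hook -0.06 15 -0.0006 0.2233
 hook -0.05 17 -0.001 0.2135
 hook -0.04 11 -0.0011 0.2051
 hook -0.03 11 -0.0018 0.2066
 hook -0.02 12 -0.0005 0.2059
 hook -0.01 11 -0.0017 0.2071
wheel [-0.164  0.15 ] [-0.038  0.19 ] 0.112 top pts [-0.0995  0.1681] 113
top stemtop [ 0.5601 -0.216   0.1517] [ 0.5519 -0.2258  0.1474] [ 0.5684 -0.2076  0.1599]
bail 27
[ 1.4091635e-01  9.9002153e-01  5.6095764e+02 -2.0724420e+02] 81.899124
 hook -0.06 5 0.0007 0.226
 hook -0.05 9 0.0008 0.2184
 hook -0.04 7 0.001 0.2048
 hook -0.03 9 -0.0008 0.2086
 hook -0.02 11 -0.0003 0.2074
 hook -0.01 11 0.0007 0.2107
wheel [-0.161  0.15 ] [-0.037  0.19 ] 0.119 top pts [-0.1003  0.1696] 113
```

```bash
cat >> h.py <<'E'
from scipy.spatial.transform import Rotation as Ro
def go(target,jaw_deg=None):
    s=get_state();q=s['ee_rot'];R=Ro.from_quat([*q[1:],q[0]]);M=R.as_matrix()
    d=M.T@(np.array(target)-s['position'])
    # desired: x down, z along jaw dir (choose nearer sign)
    j=np.deg2rad(jaw_deg);z=np.array([np.cos(j),np.sin(j),0])
    if z@M[:,2]<0:z=-z
    x=np.array([0,0,-1.]);y=np.cross(z,x);T=np.stack([x,y,z],1)
    rv=Ro.from_matrix(M.T@T).as_rotvec()
    print('pos',s['position'].round(4),'dp mm',(d*1000).round(1),'units',(d/.12).round(3),'rot deg',np.degrees(rv).round(2),'units',(rv/(np.pi/2)).round(4))
    print('F',s['contact_force'].round(2),'w',s['width'].round(4),'t',s['clock'],'q6',s['qpos'][5].round(3)); print('tool axes cols',M.round(3).tolist())
E
python3 -c "
from h import *
go([.560,-.2165,.20],82)"
```

```text
pos [ 0.2596 -0.5125  0.2305] dp mm [  30.8  401.7 -128.3] units [ 0.257  3.348 -1.069] rot deg [ 3.486e+01 -9.000e-02  2.000e-02] units [ 3.873e-01 -1.000e-03  2.000e-04]Traceback (most recent call last):
  File "<string>", line 3, in <module>
    go([.560,-.2165,.20],82)
    ~~^^^^^^^^^^^^^^^^^^^^^^
  File "h.py", line 35, in go
    print('F',s['contact_force'].round(2),'w',s['width'].round(4),'t',s['clock'],'q6',s['qpos'][5].round(3)); print('tool axes cols',M.round(3).tolist())
                                              ^^^^^^^^^^^^^^^^
AttributeError: 'float' object has no attribute 'round'
```

```bash
sed -i "s/s\['width'\].round(4)/round(s['width'],4)/" h.py
```

>>> arm_command --series '[{"dp": [0,0.42,-0.134],"angular": [0,0,0],"gripper": 60},{"dp": [0,0.42,-0.134],"angular": [0,0,0],"gripper": 60},{"dp": [0,0.42,-0.134],"angular": [0,0,0],"gripper": 60},{"dp": [0,0.42,-0.134],"angular": [0,0,0],"gripper": 60},{"dp": [0,0.42,-0.134],"angular": [0,0,0],"gripper": 60},{"dp": [0,0.42,-0.134],"angular": [0,0,0],"gripper": 60},{"dp": [0,0.42,-0.134],"angular": [0,0,0],"gripper": 60},{"dp": [0,0.3,-0.1],"angular": [0,0,0],"gripper": 60}]'

```text
clock: 1.1
position: [0.5567, -0.2198, 0.2265]
ee_rot: [0.599, 0.373, 0.603, -0.372]
contact_force: [-0.0, 0.0, 0.4]
width: 0.0598
```

```bash
python3 -c "
from h import *
go([.560,-.2165,.20],82)"
```

```text
pos [ 0.5567 -0.2198  0.2265] dp mm [26.5  4.5 -1.3] units [ 0.221  0.038 -0.011] rot deg [34.44 -0.31  0.23] units [ 0.3827 -0.0034  0.0025]
F [-0.03  0.04  0.43] w 0.0598 t 1.1 q6 0.616
tool axes cols [[-0.005, 0.895, 0.445], [0.005, 0.445, -0.895], [-1.0, -0.002, -0.006]]
```

>>> arm_command --series '[{"dp": [0,0.038,-0.011],"angular": [0.096,0,0],"gripper": 60},{"dp": [0,0,0],"angular": [0.096,0,0],"gripper": 60},{"dp": [0,0,0],"angular": [0.096,0,0],"gripper": 60},{"dp": [0,0,0],"angular": [0.096,-0.003,0.002],"gripper": 60},{"dp": [0.1,0,0],"angular": [0,0,0],"gripper": 60},{"dp": [0.12,0,0],"angular": [0,0,0],"gripper": 60},{"dp": [0,0,0],"angular": [0,0,0],"gripper": 60},{"dp": [0,0,0],"angular": [0,0,0],"gripper": 60}]'

```text
clock: 2.1
position: [0.5605, -0.2116, 0.1933]
ee_rot: [-0.458, -0.534, -0.465, 0.537]
contact_force: [0.3, 0.3, -0.5]
width: 0.0601
```

```bash
python3 -c "
from h import *
go([.560,-.2165,.113],82)
d=snap('scene');crop(d,200,340,220,345,5,'c2')"
```

```text
pos [ 0.5605 -0.2116  0.1933] dp mm [80.3  1.   5.2] units [0.669 0.008 0.043] rot deg [-0.54 -0.18  0.58] units [-0.006  -0.002   0.0065]
F [ 0.25  0.26 -0.48] w 0.0601 t 2.1 q6 1.243
tool axes cols [[-0.01, 0.989, -0.148], [0.005, -0.148, -0.989], [-1.0, -0.01, -0.003]]
```

View pics/c2.png

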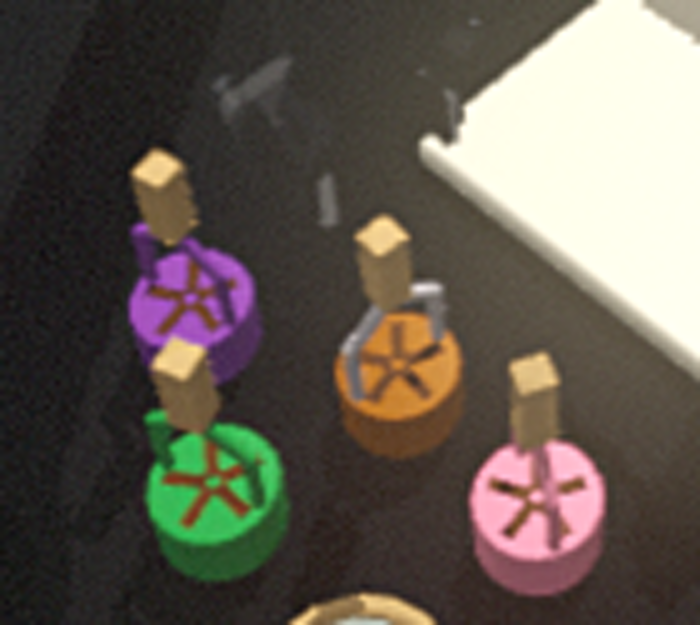

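The fingers (crop 328,200 and 455,105) straddle the amber stem at (383,232), so I'll lower and grip.

>>> arm_command --series '[{"dp": [0.1,0.008,0.043],"angular": [-0.006,-0.002,0.0065],"gripper": 60},{"dp": [0.2,0,0],"angular": [0,0,0],"gripper": 60},{"dp": [0.2,0,0],"angular": [0,0,0],"gripper": 60},{"dp": [0.17,0,0],"angular": [0,0,0],"gripper": 60},{"dp": [0,0,0],"angular": [0,0,0],"gripper": 60},{"dp": [0,0,0],"angular": [0,0,0],"gripper": 10},{"dp": [0,0,0],"angular": [0,0,0],"gripper": 10},{"dp": [0,0,0],"angular": [0,0,0],"gripper": 10}]' --grip_force 40

```text
clock: 3.15
position: [0.5643, -0.219, 0.1162]
ee_rot: [0.468, 0.535, 0.461, -0.532]
contact_force: [-0.1, -0.1, -4.0]
width: 0.0175
```

```bash
python3 -c "
from h import *
go([.560,-.2165,.113],82)"
```

```text
pos [ 0.5643 -0.219   0.1162] dp mm [ 3.2 -4.6 -1.9] units [ 0.027 -0.038 -0.016] rot deg [ 0.13  0.22 -0.6 ] units [ 0.0015  0.0024 -0.0067]
F [-0.11 -0.08 -3.97] w 0.0175 t 3.15 q6 1.223
tool axes cols [[0.01, 0.991, -0.137], [-0.005, -0.137, -0.991], [-1.0, 0.011, 0.004]]
```

>>> arm_command --series '[{"dp": [-0.15,0,0],"angular": [0,0,0],"gripper": 10},{"dp": [-0.35,0,0],"angular": [0,0,0],"gripper": 10},{"dp": [-0.35,0,0],"angular": [0,0,0],"gripper": 10},{"dp": [-0.35,0,0],"angular": [0,0,0],"gripper": 10},{"dp": [0,0,0],"angular": [0,0,0],"gripper": 10},{"dp": [0,0,0],"angular": [0,0,0],"gripper": 10},{"dp": [0,0,0],"angular": [0,0,0],"gripper": 10},{"dp": [0,0,0],"angular": [0,0,0],"gripper": 10}]'

```text
clock: 4.15
position: [0.5586, -0.2164, 0.2566]
ee_rot: [-0.463, -0.532, -0.466, 0.534]
contact_force: [0.2, 0.4, -3.8]
width: 0.0176
```

```bash
python3 -c "
from h import *
go([.5007,-.0237,.259],87.34)"
```

```text
pos [ 0.5586 -0.2164  0.2566] dp mm [  -1.9  -83.7 -183. ] units [-0.015 -0.698 -1.525] rot deg [-5.19 -0.06  0.25] units [-0.0577 -0.0007  0.0028]
F [ 0.18  0.38 -3.78] w 0.0176 t 4.15 q6 1.223
tool axes cols [[-0.004, 0.991, -0.137], [0.001, -0.137, -0.991], [-1.0, -0.004, -0.001]]
```

>>> arm_command --series '[{"dp": [0,-0.1,-0.2],"angular": [0,0,0],"gripper": 10},{"dp": [0,-0.15,-0.33],"angular": [0,0,0],"gripper": 10},{"dp": [0,-0.15,-0.33],"angular": [0,0,0],"gripper": 10},{"dp": [0,-0.15,-0.33],"angular": [0,0,0],"gripper": 10},{"dp": [0,-0.15,-0.33],"angular": [0,0,0],"gripper": 10},{"dp": [0,0,0],"angular": [-0.058,0,0],"gripper": 10},{"dp": [0,0,0],"angular": [0,0,0],"gripper": 10},{"dp": [0,0,0],"angular": [0,0,0],"gripper": 10}]'

```text
clock: 5.15
position: [0.4959, -0.0183, 0.2494]
ee_rot: [-0.482, -0.509, -0.494, 0.515]
contact_force: [0.7, -0.6, -3.2]
width: 0.0174
```

```bash
python3 -c "
from h import *
go([.5007,-.0237,.259],87.34)
d=snap('scene');w=cloud(d);im=d['image'].astype(int)
s=get_state()['position']
r=np.hypot(w[...,0]-s[0],w[...,1]-s[1])
# amber puck
hsv=cv2.cvtColor(d['image'],cv2.COLOR_BGR2HSV)
m=(hsv[...,0]>6)&(hsv[...,0]<22)&(hsv[...,1]>120)&(r<.05)&(w[...,2]>.1)&(w[...,2]<.25)
p=w[m];print(len(p),np.percentile(p[:,2],[2,50,98]),p.min(0),p.max(0))
t=p[p[:,2]>np.percentile(p[:,2],98)-.008];print('top face',t.mean(0),t.min(0),t.max(0))
crop(d,220,420,130,300,4,'c3')"
```

```text
pos [ 0.4959 -0.0183  0.2494] dp mm [-9.7  4.9  5.2] units [-0.081  0.041  0.043] rot deg [-0.05 -0.3   0.98] units [-0.0006 -0.0033  0.0109]
F [ 0.68 -0.6  -3.25] w 0.0174 t 5.15 q6 1.438
tool axes cols [[-0.017, 0.999, -0.047], [0.006, -0.047, -0.999], [-1.0, -0.017, -0.005]]
405 [0.14163788 0.17367236 0.17853759] [ 0.45762418 -0.05091156  0.13727668] [0.52023033 0.01224054 0.24325301]
top face [ 0.4912846  -0.02016253  0.17523074] [ 0.45762418 -0.05034634  0.17059974] [0.52023033 0.01224054 0.24325301]
```

View pics/c3.png

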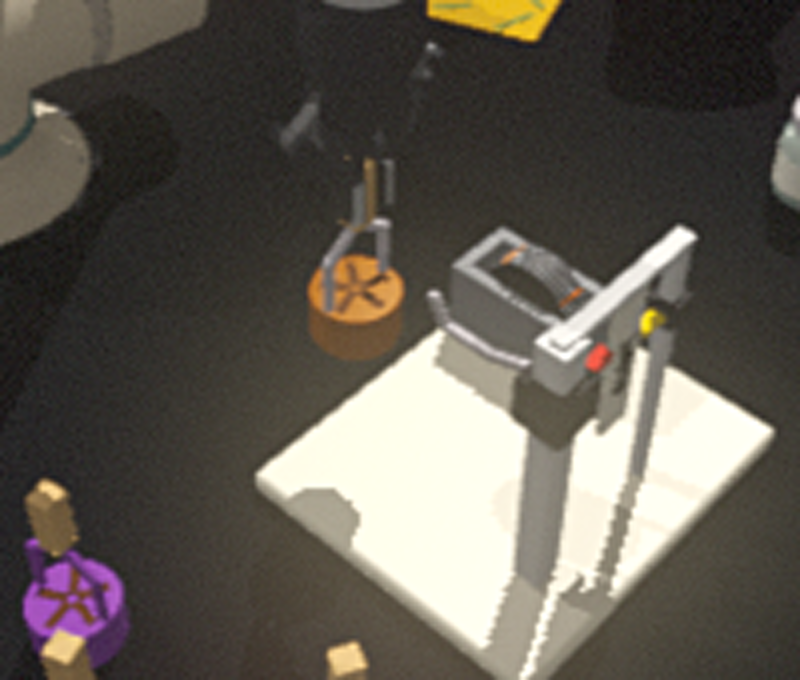

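Puck, bail and stem hang straight (crop puck 355,300; hook tip 432,297). I'll correct the height, then go in.

>>> arm_command --series '[{"dp": [-0.08,0.041,0.03],"angular": [0,-0.003,0.011],"gripper": 10},{"dp": [0,0,0],"angular": [0,0,0],"gripper": 10},{"dp": [0,0,0],"angular": [0,0,0],"gripper": 10},{"dp": [0,0,0],"angular": [0,0,0],"gripper": 10},{"dp": [0,0,0],"angular": [0,0,0],"gripper": 10},{"dp": [0,0,0],"angular": [0,0,0],"gripper": 10},{"dp": [0,0,0],"angular": [0,0,0],"gripper": 10},{"dp": [0,0,0],"angular": [0,0,0],"gripper": 10}]'

```text
clock: 6.2
position: [0.5015, -0.0239, 0.2592]
ee_rot: [0.487, 0.513, 0.487, -0.512]
contact_force: [1.5, -0.4, -4.4]
width: 0.0171
```

```bash
python3 -c "
from h import *
go([.5959,-.0263,.259],87.34)"
```

```text
pos [ 0.5015 -0.0239  0.2592] dp mm [ 0.3 94.4 -2.4] units [ 0.003  0.786 -0.02 ] rot deg [-0.26 -0.01 -0.04] units [-0.0029 -0.0001 -0.0005]
F [ 1.49 -0.4  -4.4 ] w 0.0171 t 6.2 q6 1.435
tool axes cols [[0.001, 0.999, -0.051], [0.0, -0.051, -0.999], [-1.0, 0.001, -0.0]]
```

>>> arm_command --series '[{"dp": [0,0.05,-0.02],"angular": [0,0,0],"gripper": 10},{"dp": [0,0.1,0],"angular": [0,0,0],"gripper": 10},{"dp": [0,0.12,0],"angular": [0,0,0],"gripper": 10},{"dp": [0,0.12,0],"angular": [0,0,0],"gripper": 10},{"dp": [0,0.12,0],"angular": [0,0,0],"gripper": 10},{"dp": [0,0.12,0],"angular": [0,0,0],"gripper": 10},{"dp": [0,0.12,0],"angular": [0,0,0],"gripper": 10},{"dp": [0,0.03,0],"angular": [0,0,0],"gripper": 10}]'

```text
clock: 7.2
position: [0.6036, -0.0266, 0.2585]
ee_rot: [0.488, 0.513, 0.487, -0.512]
contact_force: [-0.2, 0.4, -3.8]
width: 0.0174
```

```bash
python3 -c "
from h import *
go([.5959,-.0263,.259],87.34)
d=snap('scene');crop(d,260,400,150,270,5.5,'c4')"
```

```text
pos [ 0.6036 -0.0266  0.2585] dp mm [-0.5 -7.7  0.1] units [-0.004 -0.064  0.001] rot deg [-0.26 -0.01 -0.11] units [-0.0029 -0.0001 -0.0012]
F [-0.18  0.4  -3.82] w 0.0174 t 7.2 q6 1.462
tool axes cols [[0.002, 0.999, -0.051], [0.0, -0.051, -0.999], [-1.0, 0.002, -0.0]]
```

View pics/c4.png

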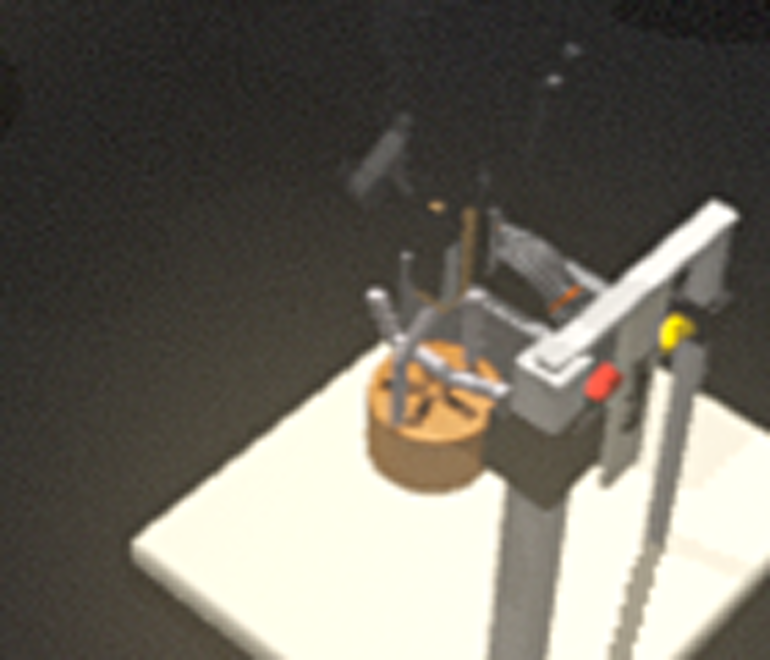

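The hook bar passes through the bail, with its tip at crop (375,295) in front. I'll centre on the seat and lower gently.

>>> arm_command --series '[{"dp": [0,-0.06,0],"angular": [0,0,0],"gripper": 10},{"dp": [0.06,0,0],"angular": [0,0,0],"gripper": 10},{"dp": [0.08,0,0],"angular": [0,0,0],"gripper": 10},{"dp": [0.08,0,0],"angular": [0,0,0],"gripper": 10},{"dp": [0.06,0,0],"angular": [0,0,0],"gripper": 10},{"dp": [0.06,0,0],"angular": [0,0,0],"gripper": 10},{"dp": [0.06,0,0],"angular": [0,0,0],"gripper": 10},{"dp": [0,0,0],"angular": [0,0,0],"gripper": 10}]'

```text
clock: 8.25
position: [0.5937, -0.0263, 0.2074]
ee_rot: [-0.487, -0.512, -0.487, 0.513]
contact_force: [-1.3, -0.8, -1.1]
width: 0.0181
```

```bash
python3 -c "
from h import *
go([.5959,-.0263,.192],87.34)"
```

```text
pos [ 0.5937 -0.0263  0.2074] dp mm [15.4  2.2 -0.1] units [ 0.128  0.019 -0.001] rot deg [-0.26  0.03  0.01] units [-0.0029  0.0003  0.0001]
F [-1.29 -0.78 -1.15] w 0.0181 t 8.25 q6 1.461
tool axes cols [[-0.0, 0.999, -0.051], [-0.0, -0.051, -0.999], [-1.0, -0.0, 0.0]]
```

>>> arm_command --series '[{"dp": [0.05,0,0],"angular": [0,0,0],"gripper": 10},{"dp": [0.05,0,0],"angular": [0,0,0],"gripper": 10},{"dp": [0.02,0,0],"angular": [0,0,0],"gripper": 10},{"dp": [0,0,0],"angular": [0,0,0],"gripper": 10},{"dp": [0,0,0],"angular": [0,0,0],"gripper": 10},{"dp": [0,0,0],"angular": [0,0,0],"gripper": 10},{"dp": [0,0,0],"angular": [0,0,0],"gripper": 10},{"dp": [0,0,0],"angular": [0,0,0],"gripper": 10}]'

```text
clock: 9.25
position: [0.5942, -0.0267, 0.194]
ee_rot: [0.488, 0.513, 0.486, -0.512]
contact_force: [-0.0, -0.3, -0.6]
width: 0.0176
```

```bash
python3 -c "
from h import *
go([.5959,-.0263,.192],87.34)"
```

```text
pos [ 0.5942 -0.0267  0.194 ] dp mm [ 2.   1.6 -0.5] units [ 0.017  0.014 -0.004] rot deg [-0.26  0.08 -0.14] units [-0.0029  0.0009 -0.0015]
F [-0.02 -0.27 -0.57] w 0.0176 t 9.25 q6 1.461
tool axes cols [[0.002, 0.999, -0.051], [-0.002, -0.051, -0.999], [-1.0, 0.002, 0.001]]
```

>>> arm_command --series '[{"dp": [0,0,0],"angular": [0,0,0],"gripper": 50},{"dp": [0,0,0],"angular": [0,0,0],"gripper": 50},{"dp": [0,0,0],"angular": [0,0,0],"gripper": 50},{"dp": [-0.1,0,0],"angular": [0,0,0],"gripper": 50},{"dp": [-0.25,0,0],"angular": [0,0,0],"gripper": 50},{"dp": [-0.3,0,0],"angular": [0,0,0],"gripper": 50},{"dp": [-0.3,0,0],"angular": [0,0,0],"gripper": 50},{"dp": [0,0,0],"angular": [0,0,0],"gripper": 50}]'

```text
clock: 10.25
position: [0.5954, -0.0261, 0.3153]
ee_rot: [0.489, 0.514, 0.485, -0.511]
contact_force: [0.4, 0.5, -0.1]
width: 0.0501
```

```bash
python3 -c "
from h import *
go([.5293,.1449,.28],87.34)
d=snap('scene');crop(d,260,400,150,270,5.5,'c5')"
```

```text
pos [ 0.5954 -0.0261  0.3153] dp mm [  34.6  -75.  -167.4] units [ 0.288 -0.625 -1.395] rot deg [-0.26  0.02 -0.48] units [-0.0029  0.0003 -0.0053]
F [ 0.39  0.55 -0.05] w 0.0501 t 10.25 q6 1.461
tool axes cols [[0.008, 0.999, -0.051], [-0.001, -0.051, -0.999], [-1.0, 0.008, 0.0]]
```

View pics/c5.png

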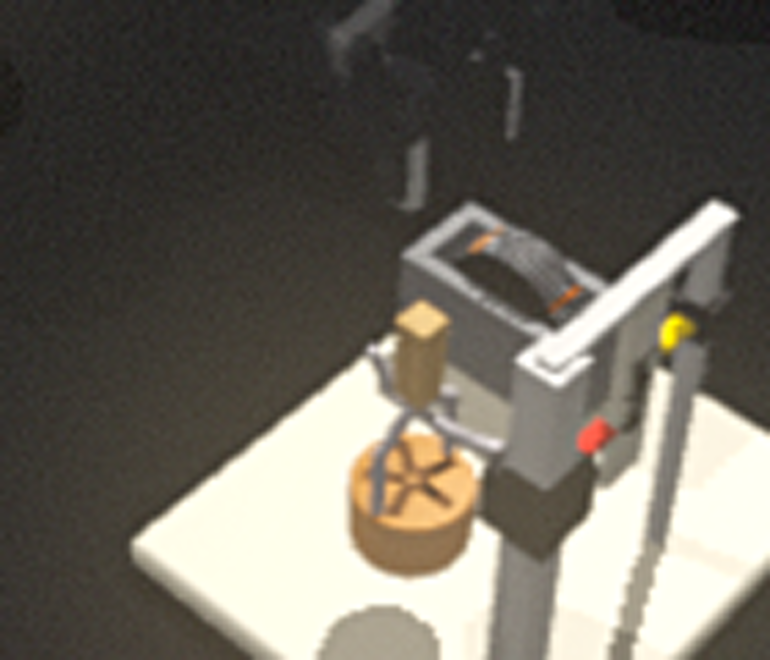

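The specimen hangs on the seat (stem crop 420,350). The red pointer has dropped to (595,435) and the yellow marker is at (677,330). Now to the wheel with fingers closed.

>>> arm_command --series '[{"dp": [0,-0.06,-0.2],"angular": [0,0,-0.005],"gripper": 0},{"dp": [0,-0.12,-0.36],"angular": [0,0,0],"gripper": 0},{"dp": [0,-0.13,-0.36],"angular": [0,0,0],"gripper": 0},{"dp": [0,-0.12,-0.36],"angular": [0,0,0],"gripper": 0},{"dp": [0.1,0,0],"angular": [0,0,0],"gripper": 0},{"dp": [0.4,0,0],"angular": [0,0,0],"gripper": 0},{"dp": [0.4,0,0],"angular": [0,0,0],"gripper": 0},{"dp": [0,0,0],"angular": [0,0,0],"gripper": 0}]'

```text
clock: 11.3
position: [0.5444, 0.1317, 0.1938]
ee_rot: [-0.483, -0.508, -0.49, 0.518]
contact_force: [0.1, -0.4, 0.2]
width: 0.0002
```

```bash
cat > mk.py <<'E'
from h import *
def mp(d):
    w=cloud(d);h=cv2.cvtColor(d['image'],cv2.COLOR_BGR2HSV);th=np.deg2rad(-2.66);R=np.array([[np.cos(th),-np.sin(th)],[np.sin(th),np.cos(th)]])
    o=np.array([.62128,-.02954]);l=(w[...,:2]-o)@R
    near=(abs(l[...,0]-.04)<.06)&(l[...,1]>-.03)&(l[...,1]<.15)&(w[...,2]>.08)&(h[...,1]>130)&(h[...,2]>60)
    for n,m in(('red',(h[...,0]<6)|(h[...,0]>174)),('yel',(h[...,0]>22)&(h[...,0]<35))):
        q=near&m;print(n,q.sum(),'uv',np.argwhere(q).mean(0)[::-1].round(2),'z',np.median(w[q][:,2]).round(4),w[q][:,2].min().round(4),w[q][:,2].max().round(4),'bal xy',np.median(l[q],0).round(3))
    # stem top
    ql=(np.hypot(l[...,0]+.03,l[...,1])<.025)&(w[...,2]>.2)&(h[...,0]>8)&(h[...,0]<25)&(h[...,1]>60)
    if ql.sum(): print('stem top',np.percentile(w[ql][:,2],[50,98]).round(4),'bal',np.median(l[ql],0).round(4))
E
python3 -c "
from mk import *
mp(dict(np.load('scene.npz')))
go([.5423,.1443,.125],87.34)
mp(snap('scene'))"
```

```text
red 28 uv [367.57 229.07] z 0.1675 0.1643 0.1701 bal xy [0.04  0.044]
yel 28 uv [382.14 209.79] z 0.1953 0.1894 0.21 bal xy [0.041 0.1  ]
stem top [0.2204 0.2273] bal [-0.029 -0.005]
pos [0.5444 0.1317 0.1938] dp mm [ 68.8  -1.5 -12.7] units [ 0.573 -0.013 -0.106] rot deg [-0.38  0.19  1.  ] units [-0.0043  0.0021  0.0111]
F [ 0.06 -0.38  0.23] w 0.0002 t 11.3 q6 1.737
tool axes cols [[-0.018, 0.998, -0.053], [-0.002, -0.053, -0.999], [-1.0, -0.017, 0.003]]
red 26 uv [367.81 228.65] z 0.1676 0.1654 0.1714 bal xy [0.04  0.044]
yel 29 uv [382.21 209.69] z 0.1963 0.189 0.2116 bal xy [0.041 0.1  ]
stem top [0.2197 0.2287] bal [-0.0296 -0.0053]
```

```bash
cat >> mk.py <<'E'
def zpix(im,d):
    h=cv2.cvtColor(im,cv2.COLOR_BGR2HSV);K=np.asarray(d['mtx'],float);V=np.asarray(d['view'],float);k=float(d['k1'])
    sub=np.zeros(h.shape[:2],bool);sub[195:255,350:400]=1
    th=np.deg2rad(-2.66);R=np.array([[np.cos(th),-np.sin(th)],[np.sin(th),np.cos(th)]]);o=np.array([.62128,-.02954]);zs=np.linspace(.1,.25,1501);out={}
    for n,m,xy in(('red',(h[...,0]<6)|(h[...,0]>174),(.04,.044)),('yel',(h[...,0]>22)&(h[...,0]<35),(.041,.100))):
        q=sub&m&(h[...,1]>130)&(h[...,2]>60);c=np.argwhere(q).mean(0)
        p=o+R@xy;P=np.c_[np.tile(p,(len(zs),1)),zs,np.ones_like(zs)]@V.T
        P=P[:,:3]*[1,-1,-1];uv=cv2.projectPoints(P,np.zeros(3),np.zeros(3),K,np.array([k,0,0,0.]))[0][:,0]
        out[n]=zs[np.argmin(abs(uv[:,1]-c[0]))];print(n,q.sum(),c[::-1].round(2),'z',out[n].round(4),'du',(uv[np.argmin(abs(uv[:,1]-c[0])),0]-c[1]).round(2))
    print('yel-red mm',((out['yel']-out['red'])*1000).round(1))
E
python3 -c "
from mk import *
d=dict(np.load('scene.npz'));zpix(cv2.imread('pics/s0.png'),d);zpix(d['image'],d)"
```

```text
red 25 [368.84 219.12] z 0.2039 du 0.73
yel 28 [382.14 209.79] z 0.1959 du 0.49
yel-red mm -8.0
red 26 [367.81 228.65] z 0.1681 du 0.3
yel 29 [382.21 209.69] z 0.1962 du 0.44
yel-red mm 28.1
```

>>> arm_command --series '[{"dp": [0.2,0,-0.1],"angular": [0,0.002,0.011],"gripper": 0},{"dp": [0.25,0,0],"angular": [0,0,0],"gripper": 0},{"dp": [0.08,0,0],"angular": [0,0,0],"gripper": 0},{"dp": [0,0,0],"angular": [0,0,0],"gripper": 0},{"dp": [0,0,0],"angular": [0,0,0],"gripper": 0},{"dp": [0,0,0],"angular": [0,0,0],"gripper": 0},{"dp": [0,0,0],"angular": [0,0,0],"gripper": 0},{"dp": [0,0,0],"angular": [0,0,0],"gripper": 0}]'

```text
clock: 12.35
position: [0.5573, 0.1427, 0.1435]
ee_rot: [0.492, 0.522, 0.479, -0.506]
contact_force: [0.3, -0.0, 0.1]
width: 0.0006
```

```bash
python3 -c "
from mk import *
go([.5423,.1443,.109],87.34)
mp(snap('scene'))"
```

```text
pos [0.5573 0.1427 0.1435] dp mm [ 34.1 -16.   -0.6] units [ 0.284 -0.134 -0.005] rot deg [-0.56 -0.22 -1.61] units [-0.0062 -0.0024 -0.0179]
F [ 0.32 -0.01  0.08] w 0.0006 t 12.35 q6 1.758
tool axes cols [[0.028, 0.998, -0.056], [0.002, -0.056, -0.998], [-1.0, 0.028, -0.004]]
red 27 uv [367.7  228.74] z 0.1685 0.1664 0.1708 bal xy [0.039 0.041]
yel 29 uv [382.28 209.76] z 0.1959 0.1904 0.2124 bal xy [0.041 0.101]
stem top [0.2205 0.2279] bal [-0.0292 -0.0049]
```

>>> arm_command --series '[{"dp": [0,-0.134,0],"angular": [-0.006,-0.002,-0.018],"gripper": 0},{"dp": [0.1,0,0],"angular": [0,0,0],"gripper": 0},{"dp": [0.1,0,0],"angular": [0,0,0],"gripper": 0},{"dp": [0.04,0,0],"angular": [0,0,0],"gripper": 0},{"dp": [0,0,0],"angular": [0,0,0],"gripper": 0},{"dp": [0,0,0],"angular": [0,0,0],"gripper": 0},{"dp": [0.02,0,0],"angular": [0,0,0],"gripper": 0},{"dp": [0.0,0,0],"angular": [0,0,0],"gripper": 0}]'

```text
clock: 13.4
position: [0.5395, 0.1437, 0.1089]
ee_rot: [-0.487, -0.511, -0.489, 0.512]
contact_force: [-0.6, -0.8, 0.4]
width: -0.0001
```

```bash
python3 -c "
from mk import *
go([.5423,.1443,.107],87.34)"
```

```text
pos [0.5395 0.1437 0.1089] dp mm [ 1.9  2.7 -0.7] units [ 0.016  0.023 -0.006] rot deg [ 0.03 -0.01  0.21] units [ 0.0003 -0.0001  0.0023]
F [-0.58 -0.76  0.39] w -0.0001 t 13.4 q6 1.752
tool axes cols [[-0.004, 0.999, -0.046], [0.0, -0.046, -0.999], [-1.0, -0.004, -0.0]]
```

>>> arm_command --series '[{"dp": [0.012,0.02,0],"angular": [0,0,0],"gripper": 0},{"dp": [0.012,0,0],"angular": [0,0,0],"gripper": 0},{"dp": [0.012,0,0],"angular": [0,0,0],"gripper": 0},{"dp": [0.012,0,0],"angular": [0,0,0],"gripper": 0},{"dp": [0.012,0,0],"angular": [0,0,0],"gripper": 0},{"dp": [0.012,0,0],"angular": [0,0,0],"gripper": 0},{"dp": [0.012,0,0],"angular": [0,0,0],"gripper": 0},{"dp": [0.012,0,0],"angular": [0,0,0],"gripper": 0}]'

```text
clock: 14.4
position: [0.5473, 0.1435, 0.1053]
ee_rot: [0.491, 0.514, 0.486, -0.508]
contact_force: [-1.0, -1.4, 6.2]
width: -0.0001
```

```bash
python3 -c "
from mk import *
go([.5423,.1443,.107],87.34)"
```

```text
pos [0.5473 0.1435 0.1053] dp mm [-1.7 -5.  -0.6] units [-0.014 -0.042 -0.005] rot deg [ 0.06 -0.06 -0.61] units [ 0.0007 -0.0007 -0.0068]
F [-0.96 -1.36  6.24] w -0.0001 t 14.4 q6 1.751
tool axes cols [[0.011, 0.999, -0.045], [0.001, -0.045, -0.999], [-1.0, 0.011, -0.001]]
```

>>> arm_command --series '[{"dp": [0.018,-0.03,0],"angular": [0,0,0],"gripper": 0},{"dp": [0.018,-0.05,0],"angular": [0,0,0],"gripper": 0},{"dp": [0.018,-0.05,0],"angular": [0,0,0],"gripper": 0},{"dp": [0.018,-0.05,0],"angular": [0,0,0],"gripper": 0},{"dp": [0.018,-0.05,0],"angular": [0,0,0],"gripper": 0},{"dp": [0.018,-0.05,0],"angular": [0,0,0],"gripper": 0},{"dp": [0.018,0,0],"angular": [0,0,0],"gripper": 0},{"dp": [0.018,0,0],"angular": [0,0,0],"gripper": 0}]'

```text
clock: 15.4
position: [0.5426, 0.1437, 0.1068]
ee_rot: [0.508, 0.53, 0.47, -0.49]
contact_force: [0.2, -0.2, 5.6]
width: 0.0003
```

```bash
python3 -c "
from mk import *
go([.5473,.1435,.115],87.34)
d=snap('scene');zpix(d['image'],d)"
```

```text
pos [0.5426 0.1437 0.1068] dp mm [-7.8  5.3 -0. ] units [-0.065  0.045 -0.   ] rot deg [ 0.2  -0.23 -4.51] units [ 0.0023 -0.0025 -0.0501]
F [ 0.18 -0.2   5.64] w 0.0003 t 15.4 q6 1.763
tool axes cols [[0.079, 0.996, -0.043], [0.0, -0.043, -0.999], [-0.997, 0.079, -0.004]]
red 26 [367.62 228.73] z 0.1679 du 0.48
yel 29 [382.28 209.76] z 0.196 du 0.36
yel-red mm 28.1
```

>>> arm_command --series '[{"dp": [-0.06,0.04,0],"angular": [0,0,-0.05],"gripper": 0},{"dp": [0.03,0,0],"angular": [0,0,0],"gripper": 0},{"dp": [0.04,0,0],"angular": [0,0,0],"gripper": 0},{"dp": [0.025,0,0],"angular": [0,0,0],"gripper": 0},{"dp": [0.025,-0.12,0],"angular": [0,0,-0.01],"gripper": 0},{"dp": [0.025,-0.12,0],"angular": [0,0,-0.02],"gripper": 0},{"dp": [0.025,-0.12,0],"angular": [0,0,-0.02],"gripper": 0},{"dp": [0.025,-0.12,0],"angular": [0,0,-0.02],"gripper": 0}]'

```text
clock: 16.45
position: [0.509, 0.1453, 0.1059]
ee_rot: [-0.475, -0.498, -0.505, 0.521]
contact_force: [0.4, -0.4, -0.8]
width: 0.0
```

```bash
python3 -c "
from mk import *
go([.5473,.1435,.115],87.34)
d=snap('scene');zpix(d['image'],d)"
```

```text
pos [0.509  0.1453 0.1059] dp mm [-11.1  37.8   0.2] units [-0.093  0.315  0.002] rot deg [ 0.39 -0.33  3.09] units [ 0.0043 -0.0036  0.0343]
F [ 0.44 -0.45 -0.83] w 0.0 t 16.45 q6 1.738
tool axes cols [[-0.054, 0.998, -0.04], [0.008, -0.039, -0.999], [-0.999, -0.054, -0.006]]
red 26 [367.62 228.73] z 0.1679 du 0.48
yel 30 [382.   212.73] z 0.1849 du 0.09
yel-red mm 17.0
```

>>> arm_command --series '[{"dp": [-0.1,0,0],"angular": [0.004,-0.004,0.034],"gripper": 0},{"dp": [0,0.15,0],"angular": [0,0,0],"gripper": 0},{"dp": [0,0.12,0],"angular": [0,0,0],"gripper": 0},{"dp": [0,0,0],"angular": [0,0,0],"gripper": 0},{"dp": [0,0,0],"angular": [0,0,0],"gripper": 0},{"dp": [0,0,0],"angular": [0,0,0],"gripper": 0},{"dp": [0,0,0],"angular": [0,0,0],"gripper": 0},{"dp": [0,0,0],"angular": [0,0,0],"gripper": 0}]'

```text
clock: 17.5
position: [0.5379, 0.1432, 0.1119]
ee_rot: [-0.485, -0.507, -0.491, 0.515]
contact_force: [-1.0, -0.5, 0.8]
width: 0.0
```

```bash
python3 -c "
from mk import *
go([.5473,.1445,.106],87.34)
d=snap('scene');zpix(d['image'],d)"
```

```text
pos [0.5379 0.1432 0.1119] dp mm [ 5.7  9.4 -1.7] units [ 0.048  0.078 -0.015] rot deg [0.03 0.14 0.78] units [0.0003 0.0016 0.0087]
F [-0.98 -0.54  0.78] w 0.0 t 17.5 q6 1.752
tool axes cols [[-0.014, 0.999, -0.046], [-0.002, -0.046, -0.999], [-1.0, -0.014, 0.002]]
red 27 [367.7  228.74] z 0.1678 du 0.39
yel 30 [382.   212.73] z 0.1849 du 0.09
yel-red mm 17.1
```

>>> arm_command --series '[{"dp": [0,0.08,-0.01],"angular": [0,0,0.009],"gripper": 0},{"dp": [0.03,0,0],"angular": [0,0,0],"gripper": 0},{"dp": [0.04,0,0],"angular": [0,0,0],"gripper": 0},{"dp": [0.025,0,0],"angular": [0,0,0],"gripper": 0},{"dp": [0.025,-0.12,0],"angular": [0,0,-0.01],"gripper": 0},{"dp": [0.025,-0.12,0],"angular": [0,0,-0.02],"gripper": 0},{"dp": [0.025,-0.12,0],"angular": [0,0,-0.02],"gripper": 0},{"dp": [0.025,-0.12,0],"angular": [0,0,-0.02],"gripper": 0}]'

```text
clock: 18.55
position: [0.5199, 0.1456, 0.1071]
ee_rot: [-0.478, -0.501, -0.499, 0.52]
contact_force: [3.1, -1.1, 8.6]
width: -0.0003
```

>>> arm_command --series '[{"dp": [-0.1,0,0],"angular": [0.004,-0.004,0.034],"gripper": 0},{"dp": [-0.05,0.15,0],"angular": [0,0,0],"gripper": 0},{"dp": [0,0.15,0],"angular": [0,0,0],"gripper": 0},{"dp": [0,0,0],"angular": [0,0,0],"gripper": 0},{"dp": [0,0,0],"angular": [0,0,0],"gripper": 0},{"dp": [0,0,0],"angular": [0,0,0],"gripper": 0},{"dp": [0,0,0],"angular": [0,0,0],"gripper": 0},{"dp": [0,0,0],"angular": [0,0,0],"gripper": 0}]'

```text
clock: 19.55
position: [0.5546, 0.1434, 0.1239]
ee_rot: [0.491, 0.513, 0.484, -0.512]
contact_force: [-0.7, -0.8, -0.3]
width: 0.0001
```

```bash
python3 -c "
from mk import *
go([.5473,.1445,.106],87.34)
d=snap('scene');zpix(d['image'],d)
mp(d);t=snap('top');crop(d,350,400,190,260,8,'c6')"
```

```text
pos [0.5546 0.1434 0.1239] dp mm [17.8 -7.5 -0.8] units [ 0.149 -0.062 -0.007] rot deg [-0.22  0.37 -0.49] units [-0.0024  0.0041 -0.0055]
F [-0.71 -0.81 -0.28] w 0.0001 t 19.55 q6 1.762
tool axes cols [[0.008, 0.999, -0.05], [-0.007, -0.05, -0.999], [-1.0, 0.009, 0.006]]
red 26 [367.58 228.77] z 0.1677 du 0.51
yel 26 [381.19 215.23] z 0.1755 du 0.44
yel-red mm 7.8
red 26 uv [367.58 228.77] z 0.1681 0.1644 0.1713 bal xy [0.039 0.044]
yel 26 uv [381.19 215.23] z 0.1749 0.17 0.177 bal xy [0.04 0.1 ]
stem top [0.2195 0.2282] bal [-0.0293 -0.0047]
```

View pics/c6.png

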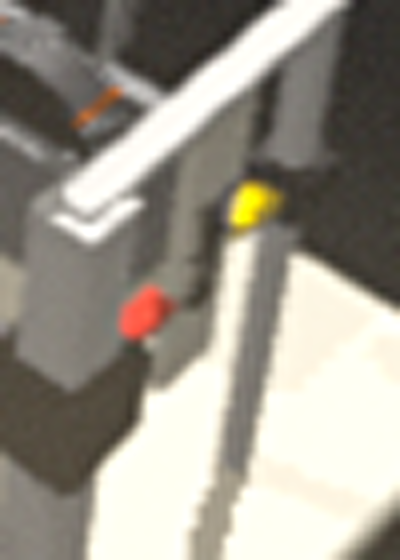

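Five clicks down, and about 7.8 mm (two clicks) remain with red at crop (145,312) and yellow at (255,203). I'll repeat the last two-click stroke.

>>> arm_command --series '[{"dp": [0.1,-0.06,-0.01],"angular": [0,0.004,-0.0055],"gripper": 0},{"dp": [0.03,0,0],"angular": [0,0,0],"gripper": 0},{"dp": [0.04,0,0],"angular": [0,0,0],"gripper": 0},{"dp": [0.025,0,0],"angular": [0,0,0],"gripper": 0},{"dp": [0.025,-0.12,0],"angular": [0,0,-0.01],"gripper": 0},{"dp": [0.025,-0.12,0],"angular": [0,0,-0.02],"gripper": 0},{"dp": [0.025,-0.12,0],"angular": [0,0,-0.02],"gripper": 0},{"dp": [0.025,-0.12,0],"angular": [0,0,-0.02],"gripper": 0}]'

```text
clock: 20.65
position: [0.5215, 0.1466, 0.1071]
ee_rot: [-0.477, -0.504, -0.498, 0.52]
contact_force: [1.4, -1.4, 9.1]
width: -0.0002
```

>>> arm_command --series '[{"dp": [-0.1,0,0],"angular": [0.004,0,0.034],"gripper": 0},{"dp": [-0.05,0.1,0],"angular": [0,0,0],"gripper": 0},{"dp": [0,0.1,0],"angular": [0,0,0],"gripper": 0},{"dp": [0,0,0],"angular": [0,0,0],"gripper": 0},{"dp": [0,0,0],"angular": [0,0,0],"gripper": 0},{"dp": [0,0,0],"angular": [0,0,0],"gripper": 0},{"dp": [0,0,0],"angular": [0,0,0],"gripper": 0},{"dp": [0,0,0],"angular": [0,0,0],"gripper": 0}]'

```text
clock: 21.65
position: [0.5482, 0.1448, 0.1238]
ee_rot: [0.489, 0.518, 0.483, -0.509]
contact_force: [0.3, -0.6, -1.0]
width: 0.0003
```

```bash
python3 -c "
from mk import *
go([.5473,.1445,.106],87.34)
d=snap('scene');zpix(d['image'],d)
mp(d)"
```

```text
pos [0.5482 0.1448 0.1238] dp mm [17.8 -1.1  0.4] units [ 0.149 -0.009  0.003] rot deg [-0.46 -0.19 -0.78] units [-0.0051 -0.0021 -0.0087]
F [ 0.32 -0.58 -0.98] w 0.0003 t 21.65 q6 1.76
tool axes cols [[0.014, 0.998, -0.054], [0.003, -0.054, -0.999], [-1.0, 0.014, -0.003]]
red 27 [367.7  228.74] z 0.1678 du 0.39
yel 27 [381.15 217.3 ] z 0.1676 du 0.1
yel-red mm -0.2
red 27 uv [367.7  228.74] z 0.1681 0.1647 0.1708 bal xy [0.04  0.043]
yel 27 uv [381.15 217.3 ] z 0.1661 0.1611 0.1692 bal xy [0.041 0.101]
stem top [0.2201 0.2281] bal [-0.0294 -0.0055]
```

>>> arm_command --series '[{"dp": [-0.2,0,0],"angular": [0,0,0],"gripper": 0},{"dp": [-0.3,0,0],"angular": [0,0,0],"gripper": 0},{"dp": [-0.3,-0.1,0],"angular": [0,0,0],"gripper": 0},{"dp": [0,0,0],"angular": [0,0,0],"gripper": 0},{"dp": [0,0,0],"angular": [0,0,0],"gripper": 0},{"dp": [0,0,0],"angular": [0,0,0],"gripper": 0},{"dp": [0,0,0],"angular": [0,0,0],"gripper": 0},{"dp": [0,0,0],"angular": [0,0,0],"gripper": 0}]'

```text
clock: 22.7
position: [0.5325, 0.1449, 0.2185]
ee_rot: [0.487, 0.515, 0.485, -0.511]
contact_force: [0.8, 0.3, 0.5]
width: 0.0001
```

```bash
python3 -c "
from mk import *
for i in range(2):
    d=snap('scene');zpix(d['image'],d);mp(d)
crop(d,300,400,180,270,7,'c7')"
```

```text
red 26 [367.62 228.81] z 0.1676 du 0.47
yel 26 [381.   217.23] z 0.1678 du 0.26
yel-red mm 0.2
red 25 uv [367.6  228.72] z 0.1684 0.1656 0.1709 bal xy [0.039 0.043]
yel 26 uv [381.   217.23] z 0.1657 0.1612 0.1703 bal xy [0.04  0.101]
stem top [0.2205 0.2285] bal [-0.0302 -0.0053]
red 26 [367.58 228.77] z 0.1677 du 0.51
yel 26 [381.04 217.27] z 0.1677 du 0.21
yel-red mm 0.0
red 26 uv [367.58 228.77] z 0.1675 0.164 0.1713 bal xy [0.038 0.043]
yel 25 uv [381.08 217.28] z 0.1664 0.1604 0.1698 bal xy [0.041 0.102]
stem top [0.2203 0.228 ] bal [-0.0294 -0.0046]
```

View pics/c7.png

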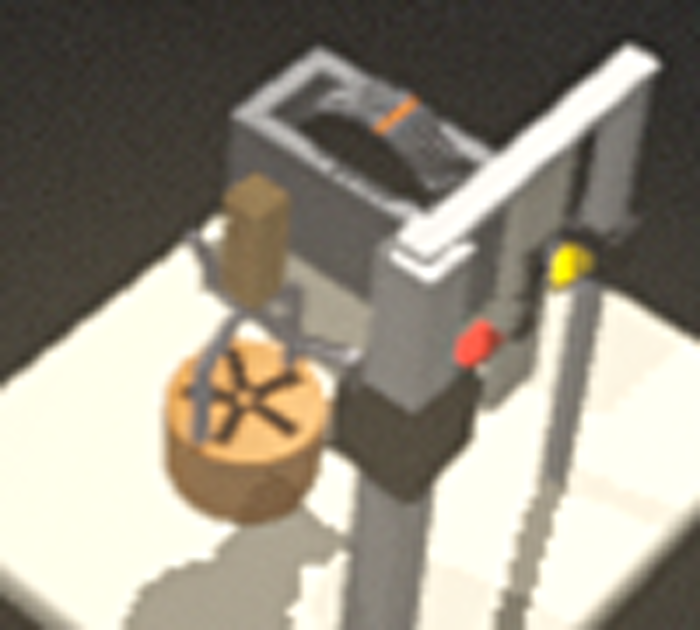

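The specimen hangs still (stem crop 255,235), with red at (477,343), yellow at (570,263) and the robot clear. I'm handing in.

```bash
python3 -c "
from h import *
print(sign_off())"
```

```text
the job is handed in; nothing more can be done
None
```

The amber specimen hangs by its bail on the hook, and the yellow marker sits level with the red pointer. I handed the job in at about 23 s; no verdict was reported.

- **Weighing:** after I let go, the hook settled about 36 mm down. I then rolled the thumbwheel 7 clicks in three strokes. An earlier light drag had slipped back without moving the marker.
- **Marker check:** the last image-position checks put the marker within 0.2 mm of the pointer. The coarser depth reading put it 1 to 3 mm lower, at the edge of the 3 mm limit. I went with the image positions, because the marker's travel and the hook's dip agree on the same click: 2 clicks at the start plus 7 makes 36 mm.
- **Specimen check:** across repeated images the stem did not move, and it hung about 5 mm from the seat. The fingers ended about 110 mm above the wheel, touching nothing.
- **Bystanders:** I never sent the arm near the magnifier, dish or jar, but I did not measure their positions again at the end.

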